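# Fill the shell-blank jar through its funnel, then hold the funnel up clear

### The job

Pick up the scoop and tip all six shell blanks through the funnel into the glass jar, then lay the scoop down again flat on the bench. Then take the funnel by its handle, lift it straight up out of the jar, and finish while holding it still and level right above the jar, with a hand's width (at least 8 cm) of air between its spout and the jar's mouth, so that I can screw the lid on. Leave the jar standing where it is and do not disturb the lid, glue bottle, pot and gouge lying around.

Things in the scene. Friction and masses are not known exactly. Their poses are not given: they have to be found in the camera images.
- scoop: aluminium hand scoop on the bench, holding the blanks, 130-200 g. Origin: underside of the pan, 65 mm behind the nose; x points out of the open lipless nose, z up. Pan x -57 to 65 mm, 76 mm wide (62 at the nose), floor 3 mm thick, walls 42 mm high (12 at the nose). Level wooden handle, 18 mm wide, 20 high, x -69 to -165. The blanks begin to slide on it at slopes of 19 to 25 degrees
- scoop_grip (a point): point on the middle of the scoop's handle where it is well gripped across its 18 mm width: 95 mm behind the scoop's origin, 32 mm above its underside; axes as the scoop's
- scoop_nose (a point): middle of the scoop's pouring edge: 65 mm ahead of the origin, on the pan's floor (3 mm above the underside); axes as the scoop's
- jar: straight narrow glass jar, loose, standing on the bench: outside diameter 72 mm, inside 64 mm, 95 mm high, floor 6 mm thick, about 300 g. Origin: centre of its underside, z up
- jar_mouth (a point): centre of the jar's mouth, level with its rim, 95 mm above the underside
- funnel: steel jar funnel, 120-210 g, sitting loose on the jar. Mouth 134 mm across, spout 51 mm inside, 55 outside. Origin: on its axis at the underside of the flange that rests on the jar's rim (95 mm above the bench at the start); z up. The spout reaches 22 mm below it into the jar, the top rim is 71 mm above it. A black D-shaped handle 12 mm thick sticks out along its -x to 118 mm from the axis
- funnel_handle (a point): middle of the level upper bar of the funnel's handle: 92 mm out from the axis along the funnel's -x, 62 mm above its origin. The bar is 12 mm wide (along y) and 12 high, free for a grip from 70 to 108 mm out; below it a 30 mm finger gap, then the handle's lower bar. Axes as the funnel's
- funnel_spout (a point): centre of the lower end of the funnel's spout, 22 mm below the funnel's origin
- blank0: mother-of-pearl blank, a creamy white block 18 x 16 x 13 mm with rounded edges, 10 g, lying in the scoop at the start. Origin at its centre. All six are alike
- blank1: shell blank like blank0
- blank2: shell blank like blank0
- blank3: shell blank like blank0
- blank4: shell blank like blank0
- blank5: shell blank like blank0
- lid: the jar's dark steel screw lid, a disc 78 mm across and 16 mm high lying loose on the bench between jar and scoop; leave alone. Origin: centre of its underside
- glue_bottle: white plastic glue bottle with a pointed nozzle, 46 mm across, 112 mm high, standing loose at one side; leave alone. Origin: centre of its underside
- stain_pot: small round pot with a white cap, 52 mm across, 62 mm high, standing loose at the other side; leave alone. Origin: centre of its underside
- gouge: small carving gouge with dark wooden handle, 150 mm long, 26 mm thick, lying on the bench at the left; leave alone. Origin: under its middle, x towards its blade

How it is judged:
By the outcome, as a careful person would: the job done as asked, in the order asked, and still so for the second after the job is handed in, while the arm keeps its last pose, push and grip.
It also fails if it takes over 72 s, if anything falls off the work surface, if the arm or the gripper's body presses on something with over 40 N, if the wrist force passes 120 N, or if a joint passes its speed limit or range.

### The arm

A 7-joint arm with a two-finger parallel gripper is mounted at the origin on the work surface. World frame = base frame: x ahead of the robot, y to its left, z up, the work surface at z = 0. Lengths are in m, angles in rad, forces in N, time in s.
With the tool pointing down it reaches from about 0.375 to 0.925 m from the base axis. Payload 3.1 kg.
Tool frame: the origin (TCP) lies at the very end of the fingers, on their centre line; the grasp point (between the pads) lies 19 mm behind it; z points along the fingers, y is the line along which they close (so a half turn about z gives the same grasp; the last joint's range is limited). The gripper opens to 85 mm and grips with 20 to 120 N. Pads are 22 mm wide; open, the fingers measure 114 mm over their backs; the gripper's body (76 mm by 85 mm) begins 54 mm behind the grasp point. The pads swing forward as they close: fully open they stand 13 mm farther back than shut.
Start: joints at [1.141, 0.383, 0.044, 1.598, -0.018, 1.161, -0.05], TCP at [0.212, -0.615, 0.231] pointing down, gripper open.
Joint ranges: [-2.61, 2.61], [-0.41, 2.15], [-1.48, 1.57], [0, 2.5], [-1.57, 4.71], [0.05, 1.97], [-2.85, 2.85]. Speed limits (rad/s): [2.79, 2.79, 3.14, 3.14, 3.14, 3.14, 3.14].

### API

Orientations are given as [roll, pitch, yaw] about the fixed x, y, z axes, in that order (R = Rz(yaw) Ry(pitch) Rx(roll)).
In Python, from workcell import env gives the robot as it stands.
- The arm moves only by the tool play_rows, never from a script. Its arguments are lists of equal length, an entry for each row: "xyz": the shift along the world's x, y, z in units of 25 cm (1.0 is 25 cm), a list of three; "rot": the turn, a rotation vector about the world's x, y, z in units of pi rad (1.0 is pi rad), a list of three. A call has 1 to 8 rows; each row is the pose to reach, as a shift and turn from the pose commanded when the call began, turning the shorter way round; what a row does not reach only later rows make up. A row lasts 1/10 s, in which the tool goes at most 50 mm and 8.59 degrees, less where a joint would pass 70% of its speed; a pose out of reach is approached as far as the arm can. A call with a number of a shift or a turn outside -1 to 1 is refused whole. A call with a gripper value outside its range is refused whole. "hand" is the opening, from 0 (shut) to 1 (fully open), set as the call begins (left out, the last holds). The fingers move at their own pace and stop on an object; "grip_force" is the grip in N (left out, the last holds). Time passes only in rows, so rows that repeat a pose let the fingers close. It gives the time, the measured TCP pose, the force, the opening and the grip force at its end, in the units of the state.
- env.read_state(): the state, without advancing time (a new reading comes with each control period).
- env.capture(name): name is "scene" or "top"; returns the picture (384x512x3 uint8, red, green, blue); there is no depth.
- env.camera_params(name): a dict with "K" (3x3 intrinsics, pixels), "cam_to_world" (4x4, takes a point from camera to world coordinates). Camera axes: x right, y up, looking along -z (the intrinsics and any distortion apply to the point x, -y, -z); pixel columns grow to the right and rows downward; lengths in m; the calibration is good to about 2 mm. A picture is of the moment at which its call begins. camera_params takes no time and is no camera call.
- env.sign_off(): hands the job in; it is judged then, once.
The state is a dict: "time_s": time; "q": joint angles; "joint_vel": joint speeds; "joint_torque": joint torques, N m; "tcp_pos": TCP position; "eef_rot": TCP orientation; "ft_force": force on the tool from outside, world axes, zero at the start; "moment": the same for the moment, N m; "grip_width": finger opening in m; "gripper_force": force on a finger pad.
Only numpy, scipy, OpenCV 4.12 (cv2) and the standard library are available. Lean on these libraries where they do the work, as an engineer would, in place of code of your own. Each camera call takes 0.05 s, during which the arm holds its last target. There are 200 camera calls.

## Working session

There is one attempt and no reset: what is moved stays moved. The work goes in short steps, Python scripts to look and compute and a tool call to move; the robot and the scene stay as the last step left them, time stands still between calls to the robot, and variables do not carry over. Pictures are saved under pics/ and viewed, at most 10 in all, crops included, and the job is handed in when it is done.

Besides the shell and the picture viewer there is one more tool, called after "Emit:" as name(argument=value, ...) on one line, values as JSON. play_rows: Moves the arm, as the interface text tells. Its arguments: {"type":"object","properties":{"xyz":{"type":"array","items":{"type":"array","items":{"type":"number","minimum":-1,"maximum":1}}},"rot":{"type":"array","items":{"type":"array","items":{"type":"number","minimum":-1,"maximum":1}}},"hand":{"type":"number"},"grip_force":{"type":"number"}},"required":["xyz","rot"]}

```bash
ls; mkdir -p pics
python3 - <<'E'
from workcell import env
import cv2,numpy as np
np.set_printoptions(precision=4,suppress=True)
for n in("scene","top"):
    im=env.capture(n); cv2.imwrite(f"pics/{n}0.png",cv2.cvtColor(im,cv2.COLOR_RGB2BGR))
    p=env.camera_params(n); print(n,{k:np.array(v).tolist() if not isinstance(v,dict) else v for k,v in p.items()})
s=env.read_state(); print({k:s[k] for k in("time_s","tcp_pos","eef_rot","grip_width","ft_force")})
E
```

```text
pics
scene {'K': [[363.6575884191282, 0.0, 246.7171571499739], [0.0, 363.6575884191282, 190.35670769827573], [0.0, 0.0, 1.0]], 'cam_to_world': [[-0.5321598735558395, -0.686162561840916, 0.4959705714101838, 1.0948639463080543], [0.8465844652425574, -0.4381990382608067, 0.3021197545300164, 0.30231199644178275], [0.010030562646540701, 0.5806569913427507, 0.8140865102787161, 0.9643314017889283], [0.0, 0.0, 0.0, 1.0]]}
top {'K': [[454.3695805285339, 0.0, 255.44811752051794], [0.0, 454.3695805285339, 196.2571168226679], [0.0, 0.0, 1.0]], 'cam_to_world': [[-0.027510927126767473, 0.996397955018765, -0.08021386490531612, 0.45743165456596746], [-0.9995864742273596, -0.026749482998239447, 0.010552047244144687, 0.010384459661662106], [0.008368358879819347, 0.08047099100762659, 0.9967218218620022, 1.239110863339835], [0.0, 0.0, 0.0, 1.0]]}
{'time_s': 0.1, 'tcp_pos': array([ 0.2114, -0.6137,  0.23  ]), 'eef_rot': array([-3.1392,  0.0001,  0.3318]), 'grip_width': 0.08548237445762487, 'ft_force': array([ 0.5666, -0.0296, -0.2855])}
```

View pics/scene0.png

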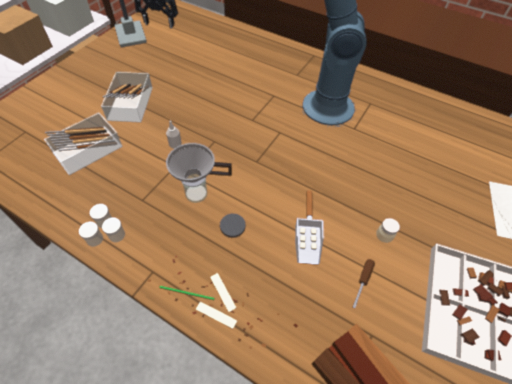

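View pics/top0.png

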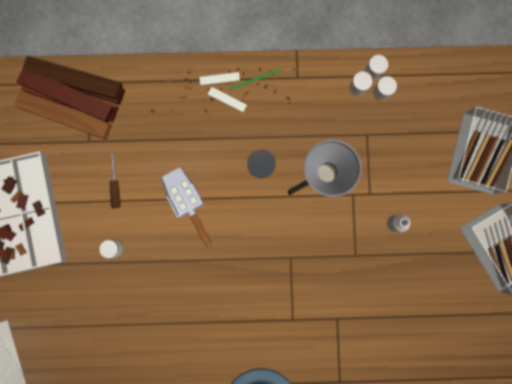

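Both views show the scene. In the top view the scoop pan is at about (183,190) with its handle running to (208,243), the lid is at (261,163), and the funnel mouth is at (332,168) with its handle to (291,190). The bottle is at (400,222), the pot at (110,249) and the gouge at (114,180). Next I'll zoom in on the scoop and funnel.

Run:
```python
import cv2,numpy as np
t=cv2.imread("pics/top0.png");s=cv2.imread("pics/scene0.png")
def c(im,x,y,w,h,k): return cv2.resize(im[y:y+h,x:x+w],(w*k,h*k),interpolation=cv2.INTER_CUBIC)
a=np.hstack([c(t,155,160,66,96,3*2-1),c(t,280,132,90,96,5)]) 
b=np.hstack([c(s,285,185,66,96,5)[:480],c(s,160,140,90,96,5)])
cv2.imwrite("pics/cropt.png",a[:,:780]);cv2.imwrite("pics/crops.png",b[:,:780])
```

```text
(no output)
```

View pics/cropt.png

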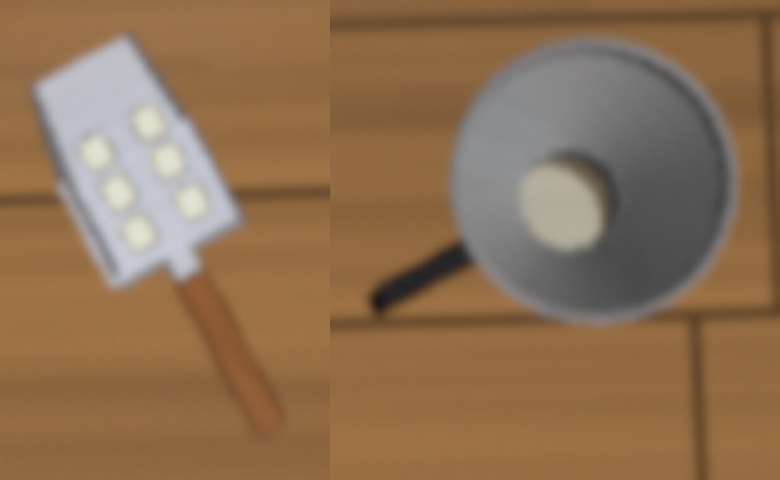

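View pics/crops.png

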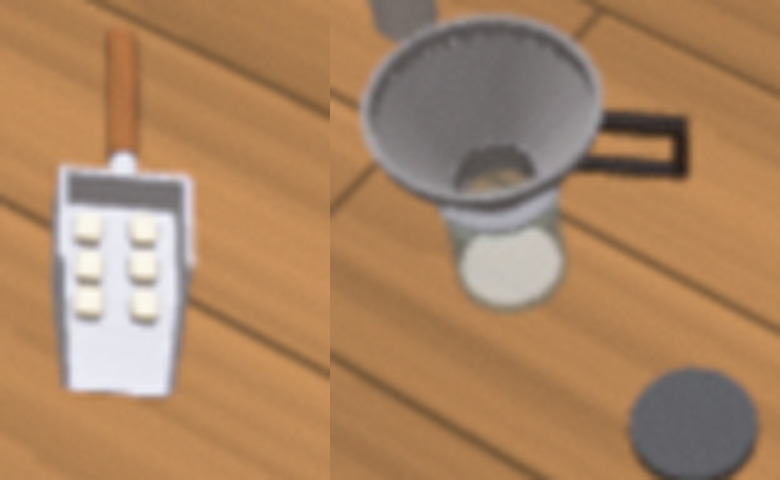

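The crops are clear. In the top crop the scoop nose corners are at (33,85) and (128,35), and the handle runs from (190,280) to (266,432). The funnel rim is centred at (593,180) and its handle tip is at about (373,302). Casting these onto their height planes.

```bash
cat > h.py <<'E'
import numpy as np,cv2
from workcell import env
np.set_printoptions(precision=4,suppress=True)
def ray(n,u,v):
    p=env.camera_params(n);K=np.array(p["K"]);T=np.array(p["cam_to_world"])
    d=T[:3,:3]@np.array([(u-K[0,2])/K[0,0],-(v-K[1,2])/K[1,1],-1]);return T[:3,3],d
def cast(n,u,v,z):
    o,d=ray(n,u,v);return (o+d*(z-o[2])/d[2])[:2]
def st():
    s=env.read_state();print({k:np.round(s[k],4) for k in("time_s","q","tcp_pos","eef_rot","ft_force","moment","grip_width")});return s
E
python3 - <<'E'
from h import *
def T(u,v,z,x0=155): return cast("top",x0+(u-2)/5,160+(v-2)/5,z)
def S(u,v,z,x0=285,y0=185): return cast("scene",x0+(u-2)/5,y0+(v-2)/5,z)
print("nose corners top",T(33,85,.012),T(128,35,.012)," mid",(T(33,85,.012)+T(128,35,.012))/2)
print("nose corners scene",S(68,390,.004),S(170,395,.004),(S(68,390,.004)+S(170,395,.004))/2)
for f,a,b in((T,(188,283),(266,432)),(S,(123,150),(120,30))):
    A=f(*a,.042);B=f(*b,.042);d=A-B;print("handle",A,B,np.linalg.norm(d),np.degrees(np.arctan2(d[1],d[0])))
def F(u,v,z): return cast("top",280+(u-330-2)/5,132+(v-2)/5,z)
L,R,U,D=F(450,180,.166),F(737,180,.166),F(593,37,.166),F(593,323,.166)
print("funnel",L,R,U,D,"c",[ (U[0]+D[0])/2,(L[1]+R[1])/2],(L[1]-R[1]),U[0]-D[0])
def FS(u,v,z): return cast("scene",160+(u-330-2)/5,140+(v-2)/5,z)
# funnel rim scene
pts=[FS(362,110,.166),FS(602,105,.166),FS(482,15,.166),FS(490,210,.166)]
print("scene rim",pts); c,r=cv2.minEnclosingCircle(np.float32(pts));print(c,r)
print("handle tip top",F(373,302,.163),"scene",FS(686,122,.163))
print("jar floor scene",FS(511,263,.006),"lid",FS(693,420,.016))
im=cv2.imread("pics/top0.png")
E
```

```text
nose corners top [0.6166 0.2517] [0.6426 0.1998]  mid [0.6296 0.2257]
nose corners scene [0.6447 0.2038] [0.6163 0.2542] [0.6305 0.229 ]
handle [0.5056 0.1655] [0.4265 0.126 ] 0.08841116963453788 26.540294167306172
handle [0.5078 0.1642] [0.4298 0.1233] 0.08812919190418626 27.66048562838156
funnel [ 0.6092 -0.1176] [ 0.6056 -0.2547] [ 0.6765 -0.1887] [ 0.539 -0.183] c [np.float64(0.6077771072792997), np.float64(-0.18613597526124706)] 0.13705547044087135 0.13747168518313801
scene rim [array([ 0.6471, -0.2414]), array([ 0.5704, -0.1285]), array([ 0.5517, -0.2286]), array([ 0.6648, -0.1369])]
(0.6082419753074646, -0.1827198565006256) 0.0729159265756607
handle tip top [ 0.5521 -0.0792] scene [ 0.5529 -0.0825]
jar floor scene [ 0.6054 -0.1876] lid [ 0.6445 -0.0211]
```

```bash
cat >> h.py <<'E'
from scipy.spatial.transform import Rotation as R
J=np.array([.607,-.186])
def pour(th,h,nose):  # degrees; returns TCP pos, rotation
    Rs=R.from_euler('zy',[h,th],degrees=True) if False else R.from_euler('z',h,degrees=True)*R.from_euler('y',th,degrees=True)
    g=np.array(nose)+Rs.apply([-.16,0,.029]); Rt=Rs*R.from_euler('x',np.pi)
    return g+Rt.apply([0,0,.019]),Rt
def rel(p,Rt,flip=True):
    s=env.read_state();C=R.from_euler('xyz',s["eef_rot"])
    c=[Rt]+([Rt*R.from_euler('z',np.pi)] if flip else [])
    r=min(((x*C.inv()).as_rotvec() for x in c),key=np.linalg.norm)
    d=np.array(p)-s["tcp_pos"]
    print("goal",np.array(p),"xyz",np.round(d/.25,3),"rot",np.round(r/np.pi,3),"deg",np.degrees(np.linalg.norm(r)),"mm",1000*np.linalg.norm(d))
E
python3 - <<'E'
from h import *
u=np.array([np.cos(np.radians(-17)),np.sin(np.radians(-17))])
for th in(0,45):
  n=[*(J-.025*u),.19]; rel(*pour(th,-17,n))
E
```

```text
goal [ 0.4301 -0.1319  0.2   ] xyz [ 0.875  1.927 -0.12 ] rot [-0.001 -0.    -0.2  ] deg 36.01272831871046 mm 529.9760416136901
goal [ 0.4817 -0.1477  0.3102] xyz [1.081 1.864 0.321] rot [-0.005  0.254 -0.189] deg 57.0055167954785 mm 544.6794897432056
```

Emit:
play_rows(xyz=[[0.05,0.1,0.05],[0.15,0.25,0.12],[0.25,0.4,0.2],[0.35,0.55,0.25],[0.44,0.7,0.3],[0.5,0.82,0.3],[0.54,0.9,0.3],[0.54,0.93,0.3]], rot=[[0,0,0],[0,0,-0.03],[0,0,-0.06],[0,0,-0.1],[0,0,-0.13],[0,0,-0.16],[0,0,-0.18],[0,0,-0.19]], hand=1)

```text
time_s: 0.9
tcp_pos: [0.3491, -0.3782, 0.3059]
eef_rot: [-3.14, 0.0, -0.26]
ft_force: [-1.0, -0.7, 0.0]
grip_width: 0.0848
gripper_force: 0.0
```

Run:
```python
from h import *
st();u=np.array([np.cos(np.radians(-17)),np.sin(np.radians(-17))])
for th in(45,):
  n=[*(J-.025*u),.19]; rel(*pour(th,-17,n))
```

```text
{'time_s': np.float64(0.9), 'q': array([ 0.8052,  0.0699, -0.062 ,  1.8245,  0.0031,  1.2481, -1.0888]), 'tcp_pos': array([ 0.3491, -0.3782,  0.3059]), 'eef_rot': array([-3.14  ,  0.0001, -0.2604]), 'ft_force': array([-0.9866, -0.6849,  0.0113]), 'moment': array([ 0.0275,  0.0186, -0.0155]), 'grip_width': np.float64(0.0848)}
goal [ 0.4817 -0.1477  0.3102] xyz [0.53  0.922 0.017] rot [ 0.068  0.24  -0.011] deg 45.04086774474182 mm 265.987212696575
```

Emit:
play_rows(xyz=[[0.06,0.12,0],[0.15,0.25,0],[0.23,0.4,0],[0.31,0.55,0.02],[0.39,0.7,0.02],[0.46,0.82,0.02],[0.53,0.92,0.02],[0.53,0.92,0.02]], rot=[[0.007,0.025,0],[0.018,0.065,0],[0.028,0.1,0],[0.04,0.14,0],[0.05,0.18,0],[0.06,0.22,-0.01],[0.068,0.24,-0.011],[0.068,0.24,-0.011]])

```text
time_s: 1.7
tcp_pos: [0.476, -0.1482, 0.3006]
eef_rot: [3.138, 0.781, -0.298]
ft_force: [-1.1, -1.4, -0.8]
grip_width: 0.0855
gripper_force: 0.0
```

Run:
```python
from h import *
st();u=np.array([np.cos(np.radians(-17)),np.sin(np.radians(-17))])
n=[*(J-.025*u),.19]; rel(*pour(45,-17,n));rel(*pour(55,-17,n))
Rs=R.from_euler('z',27,degrees=True)*R.from_euler('x',np.pi); rel([.489,.1555,.113],Rs)
```

```text
{'time_s': np.float64(1.7), 'q': array([ 0.1228,  0.5497,  0.1731,  1.4157, -0.0856,  1.9657, -1.5594]), 'tcp_pos': array([ 0.476 , -0.1482,  0.3006]), 'eef_rot': array([ 3.1377,  0.7813, -0.2978]), 'ft_force': array([-1.065 , -1.4254, -0.7627]), 'moment': array([-0.2634, -0.737 , -0.0008]), 'grip_width': np.float64(0.0855)}
goal [ 0.4817 -0.1477  0.3102] xyz [0.023 0.002 0.039] rot [ 0.001  0.001 -0.001] deg 0.2982091867527102 mm 11.204922481743752
goal [ 0.5032 -0.1543  0.3268] xyz [ 0.109 -0.024  0.105] rot [ 0.017  0.054 -0.001] deg 10.234031882627262 mm 38.27037131354219
goal [0.489  0.1555 0.113 ] xyz [ 0.052  1.215 -0.75 ] rot [ 0.023 -0.254  0.231] deg 61.94431167969681 mm 357.14806229324364
```

```bash
cat >> h.py <<'E'
PHI=20
def pour(th,h,nose):
    Rs=R.from_euler('z',h,degrees=True)*R.from_euler('y',th,degrees=True)
    Rt=Rs*R.from_euler('y',-PHI,degrees=True)*R.from_euler('x',np.pi)
    return np.array(nose)+Rs.apply([-.16,0,.029])+Rt.apply([0,0,.019]),Rt
E
python3 - <<'E'
from h import *
d=np.array([np.cos(np.radians(27)),np.sin(np.radians(27))])
n=np.array([.489,.1555])+.16*d
rel(*pour(0,27,[*n,.103]));rel(*pour(0,27,[*n,.003]))
E
```

```text
goal [0.4948 0.1585 0.1141] xyz [ 0.075  1.226 -0.746] rot [ 0.033 -0.366  0.217] deg 76.93247310760823 mm 359.3200627737381
goal [0.4948 0.1585 0.0141] xyz [ 0.075  1.226 -1.146] rot [ 0.033 -0.366  0.217] deg 76.93247310760823 mm 419.99300063863967
```

Emit:
play_rows(xyz=[[0,0.1,0.02],[0,0.25,0.02],[0.01,0.4,0],[0.02,0.55,-0.05],[0.03,0.7,-0.1],[0.04,0.82,-0.2],[0.05,0.92,-0.3],[0.05,1.0,-0.35]], rot=[[0.002,-0.02,0.01],[0.005,-0.06,0.03],[0.009,-0.1,0.06],[0.013,-0.14,0.085],[0.017,-0.18,0.11],[0.021,-0.22,0.135],[0.025,-0.26,0.16],[0.028,-0.3,0.185]])

```text
time_s: 2.5
tcp_pos: [0.4865, 0.1013, 0.2151]
eef_rot: [-3.082, -0.158, 0.353]
ft_force: [-0.4, -0.3, 0.3]
grip_width: 0.0855
gripper_force: 0.0
```

Run:
```python
from h import *
st()
d=np.array([np.cos(np.radians(27)),np.sin(np.radians(27))])
n=np.array([.489,.1555])+.16*d
rel(*pour(0,27,[*n,.083]))
```

```text
{'time_s': np.float64(2.5), 'q': array([-0.1401,  0.0292, -0.0991,  2.0749, -0.0961,  0.8898, -1.3974]), 'tcp_pos': array([0.4865, 0.1013, 0.2151]), 'eef_rot': array([-3.0816, -0.1579,  0.3526]), 'ft_force': array([-0.4066, -0.3005,  0.2726]), 'moment': array([-0.1279,  0.2043, -0.0379]), 'grip_width': np.float64(0.0855)}
goal [0.4948 0.1585 0.0941] xyz [ 0.033  0.228 -0.484] rot [ 0.007 -0.063  0.033] deg 12.888599084764502 mm 134.0153381067815
```

Emit:
play_rows(xyz=[[0.01,0.06,-0.1],[0.02,0.12,-0.22],[0.03,0.18,-0.34],[0.033,0.22,-0.44],[0.033,0.228,-0.484],[0.033,0.228,-0.484],[0.033,0.228,-0.484]], rot=[[0.002,-0.016,0.008],[0.004,-0.032,0.017],[0.006,-0.05,0.026],[0.007,-0.063,0.033],[0.007,-0.063,0.033],[0.007,-0.063,0.033],[0.007,-0.063,0.033]])

```text
time_s: 3.2
tcp_pos: [0.4976, 0.1558, 0.0968]
eef_rot: [-3.141, -0.347, 0.464]
ft_force: [0.2, 0.7, 0.4]
grip_width: 0.0854
gripper_force: 0.0
```

Run:
```python
from h import *
st()
d=np.array([np.cos(np.radians(27)),np.sin(np.radians(27))])
n=np.array([.489,.1555])+.16*d
rel(*pour(0,27,[*n,.003]))
for k in("top","scene"):cv2.imwrite(f"pics/{k}1.png",cv2.cvtColor(env.capture(k),cv2.COLOR_RGB2BGR))
t=cv2.imread("pics/top1.png");s=cv2.imread("pics/scene1.png")
def c(im,x,y,w,h,k): return cv2.resize(im[y:y+h,x:x+w],(w*k,h*k),interpolation=cv2.INTER_CUBIC)
cv2.imwrite("pics/g1.png",np.hstack([c(t,150,160,80,110,5),c(s,265,160,80,110,5)]))
```

```text
{'time_s': np.float64(3.2), 'q': array([-0.2188,  0.1711, -0.1492,  2.2594, -0.0289,  0.368 , -1.4432]), 'tcp_pos': array([0.4976, 0.1558, 0.0968]), 'eef_rot': array([-3.1406, -0.3469,  0.4637]), 'ft_force': array([0.1973, 0.6523, 0.3732]), 'moment': array([-0.1255,  0.3157,  0.0086]), 'grip_width': np.float64(0.0854)}
goal [0.4948 0.1585 0.0141] xyz [-0.011  0.01  -0.331] rot [ 0.    -0.001  0.002] deg 0.4318370741397859 mm 82.73013065468793
```

View pics/g1.png

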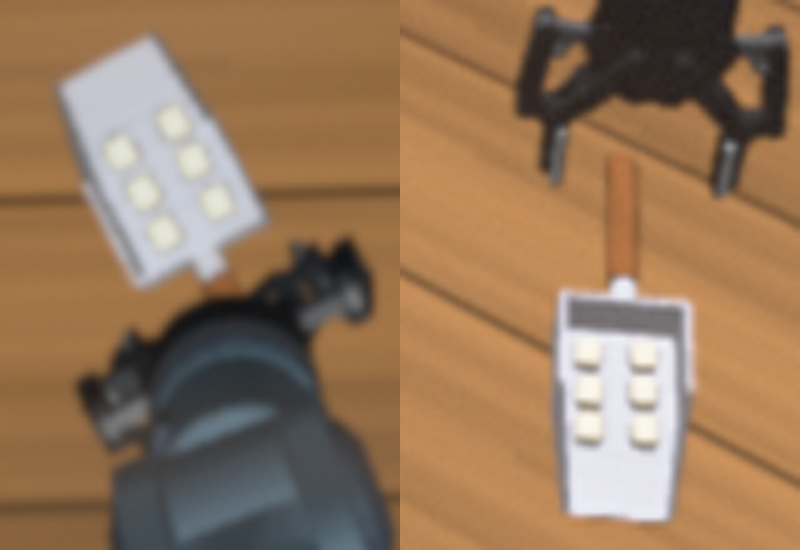

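The fingers straddle the handle: tips at crop (555,180) and (722,190), handle at x≈622 and lower down. Descending and gripping.

Emit:
play_rows(xyz=[[-0.004,0.004,-0.08],[-0.008,0.008,-0.17],[-0.011,0.01,-0.25],[-0.011,0.01,-0.3],[-0.011,0.01,-0.325],[-0.011,0.01,-0.331],[-0.011,0.01,-0.331],[-0.011,0.01,-0.331]], rot=[[0,0,0.002],[0,0,0.002],[0,0,0.002],[0,0,0.002],[0,0,0.002],[0,0,0.002],[0,0,0.002],[0,0,0.002]])

```text
time_s: 4.1
tcp_pos: [0.4946, 0.1588, 0.0142]
eef_rot: [-3.141, -0.348, 0.471]
ft_force: [0.1, 0.3, 0.1]
grip_width: 0.0854
gripper_force: 0.0
```

Emit:
play_rows(xyz=[[0,0,0],[0,0,0],[0,0,0],[0,0,0],[0,0,0],[0,0,0],[0,0,0],[0,0,0]], rot=[[0,0,0],[0,0,0],[0,0,0],[0,0,0],[0,0,0],[0,0,0],[0,0,0],[0,0,0]], hand=0, grip_force=90)

```text
time_s: 4.9
tcp_pos: [0.4935, 0.1585, 0.0133]
eef_rot: [-3.14, -0.346, 0.471]
ft_force: [-2.6, -1.0, 5.2]
grip_width: 0.0164
gripper_force: 87.6
```

Run:
```python
from h import *
st()
```

```text
{'time_s': np.float64(4.9), 'q': array([-0.2588,  0.349 , -0.1175,  2.2928,  0.0136,  0.1581, -1.4748]), 'tcp_pos': array([0.4935, 0.1585, 0.0133]), 'eef_rot': array([-3.1405, -0.3459,  0.4712]), 'ft_force': array([-2.5505, -1.0088,  5.2118]), 'moment': array([-0.1715,  0.3561, -0.0069]), 'grip_width': np.float64(0.0164)}
```

Emit:
play_rows(xyz=[[0,0,0.01],[0,0,0.03],[0,0,0.06],[0,0,0.1],[0,0,0.15],[0,0,0.19],[0,0,0.22],[0,0,0.23]], rot=[[0,0,0],[0,0,0],[0,0,0],[0,0,0],[0,0,0],[0,0,0],[0,0,0],[0,0,0]])

```text
time_s: 5.7
tcp_pos: [0.4942, 0.1588, 0.072]
eef_rot: [-3.141, -0.348, 0.471]
ft_force: [-0.4, -0.1, -2.1]
grip_width: 0.0168
gripper_force: 87.7
```

Run:
```python
from h import *
st()
for k in("top","scene"):cv2.imwrite(f"pics/{k}2.png",cv2.cvtColor(env.capture(k),cv2.COLOR_RGB2BGR))
t=cv2.imread("pics/top2.png");s=cv2.imread("pics/scene2.png")
def c(im,x,y,w,h,k): return cv2.resize(im[y:y+h,x:x+w],(w*k,h*k),interpolation=cv2.INTER_CUBIC)
cv2.imwrite("pics/g2.png",np.hstack([c(t,150,150,80,110,5),c(s,265,150,80,110,5)]))
```

```text
{'time_s': np.float64(5.7), 'q': array([-0.2279,  0.2183, -0.149 ,  2.2766, -0.0131,  0.3031, -1.4553]), 'tcp_pos': array([0.4942, 0.1588, 0.072 ]), 'eef_rot': array([-3.1408, -0.3479,  0.4713]), 'ft_force': array([-0.3657, -0.1073, -2.1132]), 'moment': array([-0.2371,  0.5327, -0.0416]), 'grip_width': np.float64(0.0168)}
```

View pics/g2.png

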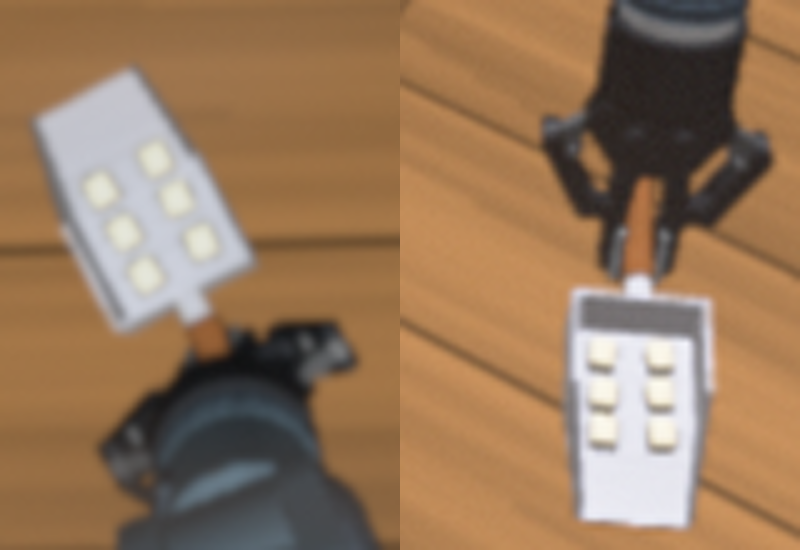

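Lifted, and all six blanks are in place. Nose corners are at top crop (33,120) and (133,68), scene crop (580,520) and (690,527). I'll measure the true nose pose in the hand.

Run:
```python
from h import *
def tri(a,b):
    o1,d1=ray("top",150+(a[0]-2)/5,150+(a[1]-2)/5);o2,d2=ray("scene",265+(b[0]-402)/5,150+(b[1]-2)/5)
    A=np.stack([d1,-d2],1);k=np.linalg.lstsq(A,o2-o1,rcond=None)[0];p,q=o1+k[0]*d1,o2+k[1]*d2
    return (p+q)/2,np.linalg.norm(p-q)
L=tri((33,120),(690,527));Rr=tri((133,68),(580,520));print(L,Rr)
m=(L[0]+Rr[0])/2; print("nose mid",m); w=Rr[0]-L[0];print("head",np.degrees(np.arctan2(w[1],w[0]))+90,np.linalg.norm(w))
s=env.read_state();Rt=R.from_euler('xyz',s["eef_rot"]);Rs=Rt*R.from_euler('x',-np.pi)*R.from_euler('y',20,degrees=True)
print("expected nose",s["tcp_pos"]-Rt.apply([0,0,.019])+Rs.apply([.16,0,-.029]),Rs.as_euler('xyz',degrees=True))
```

```text
(array([0.6178, 0.2549, 0.0638]), np.float64(0.0012077293242718644)) (array([0.6444, 0.2028, 0.0607]), np.float64(0.00037802394309517206))
nose mid [0.6311 0.2289 0.0622]
head 26.9726671594615 0.05864206319946909
expected nose [0.6305 0.2284 0.0597] [ 0.0534  0.1366 27.0207]
```

Run:
```python
from h import *
u=np.array([np.cos(np.radians(-17)),np.sin(np.radians(-17))])
n=[*(J-.025*u),.20]; rel(*pour(0,-17,n),flip=False)
```

```text
goal [ 0.4363 -0.1338  0.2111] xyz [-0.23 -1.17  0.56] rot [-0.    -0.001 -0.245] deg 44.02087763805969 mm 329.25243934281207
```

Emit:
play_rows(xyz=[[0,0,0.02],[0,0,0.07],[0,0,0.14],[0,0,0.24],[0,0,0.34],[0,0,0.43],[0,0,0.5],[0,0,0.54]], rot=[[0,0,0],[0,0,0],[0,0,0],[0,0,0],[0,0,0],[0,0,0],[0,0,0],[0,0,0]])

```text
time_s: 6.6
tcp_pos: [0.494, 0.1588, 0.2071]
eef_rot: [-3.141, -0.348, 0.471]
ft_force: [0.4, 0.5, -2.1]
grip_width: 0.0167
gripper_force: 87.8
```

Run:
```python
from h import *
st()
u=np.array([np.cos(np.radians(-17)),np.sin(np.radians(-17))])
n=[*(J-.025*u),.20]; rel(*pour(0,-17,n),flip=False)
```

```text
{'time_s': np.float64(6.6), 'q': array([-0.2027, -0.0203, -0.1631,  2.1776, -0.0669,  0.6394, -1.4188]), 'tcp_pos': array([0.494 , 0.1588, 0.2071]), 'eef_rot': array([-3.1408, -0.3476,  0.4714]), 'ft_force': array([ 0.3881,  0.4976, -2.0961]), 'moment': array([-0.245 ,  0.5475,  0.0071]), 'grip_width': np.float64(0.0167)}
goal [ 0.4363 -0.1338  0.2111] xyz [-0.231 -1.17   0.016] rot [-0.    -0.001 -0.245] deg 44.027995362321 mm 298.25607806712065
```

Emit:
play_rows(xyz=[[0,-0.01,0.005],[-0.01,-0.04,0.01],[-0.02,-0.09,0.02],[-0.03,-0.16,0.03],[-0.05,-0.24,0.03],[-0.07,-0.33,0.03],[-0.09,-0.43,0.03],[-0.11,-0.53,0.03]], rot=[[0,0,-0.003],[0,0,-0.009],[0,0,-0.019],[0,0,-0.034],[0,0,-0.05],[0,0,-0.07],[0,0,-0.09],[0,0,-0.11]])

```text
time_s: 7.4
tcp_pos: [0.4649, 0.0235, 0.2128]
eef_rot: [-3.14, -0.345, 0.12]
ft_force: [0.7, -0.7, -2.3]
grip_width: 0.0168
gripper_force: 87.9
```

Emit:
play_rows(xyz=[[-0.02,-0.1,0],[-0.04,-0.2,0],[-0.06,-0.3,0],[-0.075,-0.39,0],[-0.09,-0.47,0],[-0.105,-0.54,0],[-0.115,-0.59,-0.005],[-0.12,-0.63,-0.01]], rot=[[0,0,-0.02],[0,0,-0.04],[0,0,-0.06],[0,0,-0.08],[0,0,-0.098],[0,0,-0.113],[0,0,-0.125],[0,0,-0.133]])

```text
time_s: 8.2
tcp_pos: [0.4358, -0.1323, 0.2104]
eef_rot: [-3.14, -0.346, -0.295]
ft_force: [0.0, 0.9, -2.3]
grip_width: 0.0165
gripper_force: 87.9
```

Run:
```python
from h import *
st()
u=np.array([np.cos(np.radians(-17)),np.sin(np.radians(-17))])
for th in range(0,61,10):
  n=[*(J-.022*u),.192]; rel(*pour(th,-17,n),flip=False)
```

```text
{'time_s': np.float64(8.2), 'q': array([ 0.1143, -0.179 ,  0.0569,  2.3091,  0.0811,  0.6694, -1.7483]), 'tcp_pos': array([ 0.4358, -0.1323,  0.2104]), 'eef_rot': array([-3.1402, -0.3456, -0.2949]), 'ft_force': array([ 0.0479,  0.9227, -2.3146]), 'moment': array([ 0.1875,  0.64  , -0.0004]), 'grip_width': np.float64(0.0165)}
goal [ 0.4392 -0.1347  0.2031] xyz [ 0.014 -0.009 -0.029] rot [-0.001 -0.001 -0.001] deg 0.25122487622428635 mm 8.389215299624867
goal [ 0.4432 -0.1359  0.2296] xyz [ 0.03  -0.014  0.077] rot [ 0.015  0.052 -0.001] deg 9.799759301738012 mm 20.90187848870199
goal [ 0.4517 -0.1385  0.255 ] xyz [ 0.064 -0.025  0.178] rot [ 0.032  0.105 -0.001] deg 19.79917513162753 mm 47.679674822856775
goal [ 0.4642 -0.1423  0.2784] xyz [ 0.114 -0.04   0.272] rot [ 0.048  0.158 -0.001] deg 29.79898108085963 mm 74.32339832784663
goal [ 0.4804 -0.1473  0.2992] xyz [ 0.178 -0.06   0.355] rot [ 0.064  0.212 -0.001] deg 39.79888306587928 mm 100.44883593629288
goal [ 0.4998 -0.1532  0.3168] xyz [ 0.256 -0.084  0.425] rot [ 0.08   0.265 -0.001] deg 49.798823207488304 mm 125.82773567106753
goal [ 0.5218 -0.16    0.3305] xyz [ 0.344 -0.11   0.48 ] rot [ 0.096  0.318 -0.   ] deg 59.79878233511077 mm 150.25788259279088
```

Emit:
play_rows(xyz=[[0.014,-0.009,-0.02],[0.017,-0.01,0.0],[0.022,-0.012,0.03],[0.03,-0.014,0.077],[0.038,-0.017,0.105],[0.047,-0.02,0.13],[0.055,-0.022,0.155],[0.064,-0.025,0.178]], rot=[[0,0,0],[0.004,0.013,0],[0.009,0.029,-0.001],[0.015,0.052,-0.001],[0.019,0.065,-0.001],[0.023,0.079,-0.001],[0.028,0.092,-0.001],[0.032,0.105,-0.001]])

```text
time_s: 9.0
tcp_pos: [0.4531, -0.137, 0.2549]
eef_rot: [-3.139, 0.0, -0.294]
ft_force: [-0.1, 0.0, -2.0]
grip_width: 0.0166
gripper_force: 87.8
```

Run:
```python
from h import *
st()
u=np.array([np.cos(np.radians(-17)),np.sin(np.radians(-17))])
for th in (20,25,30,35,40,50,55):
  n=[*(J-.022*u),.192]; rel(*pour(th,-17,n),flip=False)
for k in("top","scene"):cv2.imwrite(f"pics/{k}3.png",cv2.cvtColor(env.capture(k),cv2.COLOR_RGB2BGR))
t=cv2.imread("pics/top3.png");s=cv2.imread("pics/scene3.png")
def c(im,x,y,w,h,k): return cv2.resize(im[y:y+h,x:x+w],(w*k,h*k),interpolation=cv2.INTER_CUBIC)
cv2.imwrite("pics/g3.png",np.hstack([c(t,280,120,98,110,4),c(s,150,120,98,110,4)]))
```

```text
{'time_s': np.float64(9.0), 'q': array([ 0.1086,  0.0205,  0.1007,  1.985 , -0.0048,  1.1361, -1.653 ]), 'tcp_pos': array([ 0.4531, -0.137 ,  0.2549]), 'eef_rot': array([-3.1393,  0.0001, -0.2935]), 'ft_force': array([-0.0737,  0.0246, -2.0406]), 'moment': array([-0.0328,  0.1289, -0.0475]), 'grip_width': np.float64(0.0166)}
goal [ 0.4517 -0.1385  0.255 ] xyz [-0.006 -0.006  0.   ] rot [-0.001  0.    -0.001] deg 0.22493693343387627 mm 2.1102456546087485
goal [ 0.4574 -0.1403  0.267 ] xyz [ 0.017 -0.013  0.048] rot [ 0.007  0.027 -0.001] deg 4.99895878600298 mm 13.22196021890972
goal [ 0.4642 -0.1423  0.2784] xyz [ 0.044 -0.022  0.094] rot [ 0.015  0.053 -0.001] deg 9.99642521280992 mm 26.50383448213545
goal [ 0.4718 -0.1447  0.2892] xyz [ 0.075 -0.031  0.137] rot [ 0.024  0.08  -0.001] deg 14.995578706757879 mm 39.79116185284679
goal [ 0.4804 -0.1473  0.2992] xyz [ 0.109 -0.041  0.177] rot [ 0.032  0.106 -0.001] deg 19.99515390898949 mm 53.01665904324223
goal [ 0.4998 -0.1532  0.3168] xyz [ 0.187 -0.065  0.247] rot [ 0.048  0.16  -0.001] deg 29.994725914402874 mm 79.15384891370621
goal [ 0.5105 -0.1565  0.3241] xyz [ 0.23  -0.078  0.277] rot [ 0.056  0.186 -0.001] deg 34.99460223265203 mm 92.01182834007083
```

View pics/g3.png

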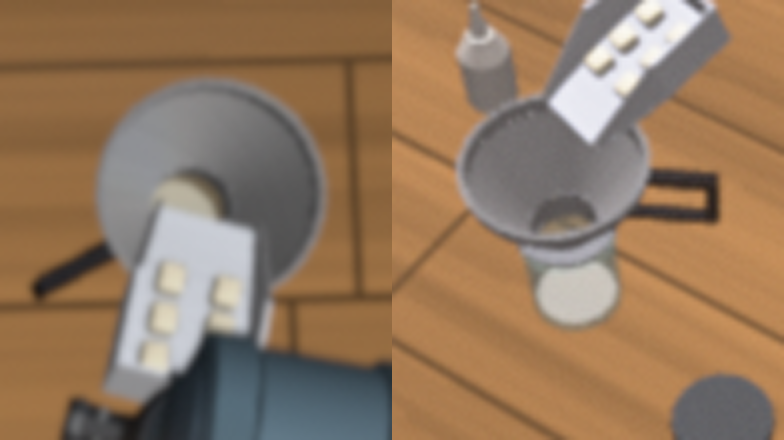

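The nose sits over the funnel mouth just short of the spout, at top crop (160–255, 205–230), with all blanks aboard. Tilting slowly.

Emit:
play_rows(xyz=[[0,-0.008,0.012],[0.005,-0.01,0.024],[0.011,-0.011,0.036],[0.017,-0.013,0.048],[0.023,-0.015,0.06],[0.03,-0.017,0.071],[0.037,-0.02,0.083],[0.044,-0.022,0.094]], rot=[[0.002,0.007,-0.001],[0.003,0.013,-0.001],[0.005,0.02,-0.001],[0.007,0.027,-0.001],[0.009,0.033,-0.001],[0.011,0.04,-0.001],[0.013,0.046,-0.001],[0.015,0.053,-0.001]])

```text
time_s: 9.9
tcp_pos: [0.4633, -0.1434, 0.279]
eef_rot: [3.14, 0.173, -0.299]
ft_force: [0.6, 0.9, -1.9]
grip_width: 0.0168
gripper_force: 87.9
```

Emit:
play_rows(xyz=[[0,0,0],[0,0,0],[0,0,0],[0,0,0],[0.007,-0.002,0.011],[0.015,-0.004,0.021],[0.023,-0.007,0.032],[0.031,-0.009,0.043]], rot=[[0,0,0],[0,0,0],[0,0,0],[0,0,0],[0.002,0.007,0],[0.004,0.013,0],[0.006,0.02,0],[0.008,0.027,0]])

```text
time_s: 10.7
tcp_pos: [0.4712, -0.1456, 0.2896]
eef_rot: [3.139, 0.262, -0.299]
ft_force: [1.1, -0.3, -1.7]
grip_width: 0.0167
gripper_force: 87.9
```

Run:
```python
from h import *
st()
u=np.array([np.cos(np.radians(-17)),np.sin(np.radians(-17))])
for th in (35,40,45,50,55):
  n=[*(J-.022*u),.192]; rel(*pour(th,-17,n),flip=False)
for k in("top","scene"):cv2.imwrite(f"pics/{k}4.png",cv2.cvtColor(env.capture(k),cv2.COLOR_RGB2BGR))
t=cv2.imread("pics/top4.png");s=cv2.imread("pics/scene4.png")
def c(im,x,y,w,h,k): return cv2.resize(im[y:y+h,x:x+w],(w*k,h*k),interpolation=cv2.INTER_CUBIC)
cv2.imwrite("pics/g4.png",np.hstack([c(t,280,120,98,110,4),c(s,150,120,98,110,4)]))
```

```text
{'time_s': np.float64(10.7), 'q': array([ 0.12  ,  0.2062,  0.1224,  1.729 , -0.0369,  1.4699, -1.618 ]), 'tcp_pos': array([ 0.4712, -0.1456,  0.2896]), 'eef_rot': array([ 3.1387,  0.262 , -0.2992]), 'ft_force': array([ 1.0593, -0.3275, -1.6935]), 'moment': array([-0.0756, -0.293 ,  0.002 ]), 'grip_width': np.float64(0.0167)}
goal [ 0.4718 -0.1447  0.2892] xyz [ 0.002  0.004 -0.002] rot [ 0.001 -0.     0.001] deg 0.1873169599845286 mm 1.198539739107218
goal [ 0.4804 -0.1473  0.2992] xyz [ 0.037 -0.007  0.038] rot [0.009 0.026 0.001] deg 4.990581484140801 mm 13.33449069764471
goal [ 0.4897 -0.1501  0.3084] xyz [ 0.074 -0.018  0.075] rot [0.017 0.053 0.   ] deg 9.988827513481567 mm 26.73293342568456
goal [ 0.4998 -0.1532  0.3168] xyz [ 0.114 -0.03   0.108] rot [0.025 0.079 0.   ] deg 14.988242130912093 mm 40.098305136343235
goal [ 0.5105 -0.1565  0.3241] xyz [ 0.157 -0.044  0.138] rot [0.033 0.106 0.   ] deg 19.987948484586074 mm 53.39179432600241
```

View pics/g4.png

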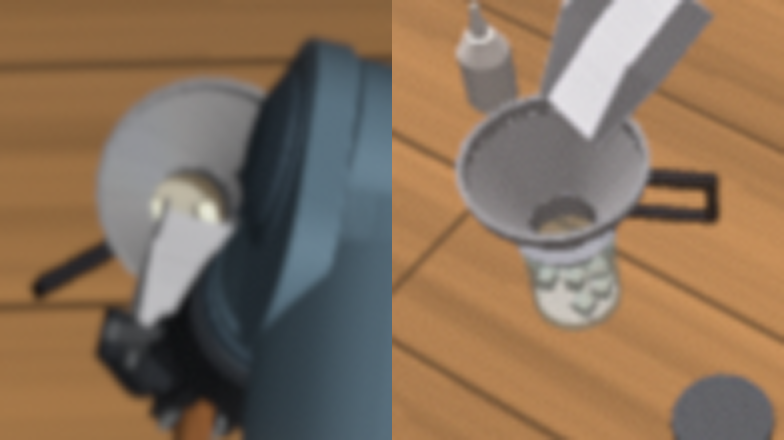

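The jar now holds the blanks at scene crop (575,280), and the visible pan is empty. I'll tip further to be sure, then return.

Emit:
play_rows(xyz=[[0.018,-0.002,0.018],[0.037,-0.007,0.038],[0.055,-0.012,0.056],[0.074,-0.018,0.075],[0.094,-0.024,0.092],[0.114,-0.03,0.108],[0.114,-0.03,0.108],[0.114,-0.03,0.108]], rot=[[0.005,0.013,0],[0.009,0.026,0],[0.013,0.04,0],[0.017,0.053,0],[0.021,0.066,0],[0.025,0.079,0],[0.025,0.079,0],[0.025,0.079,0]])

```text
time_s: 11.6
tcp_pos: [0.4992, -0.1529, 0.3158]
eef_rot: [3.141, 0.521, -0.298]
ft_force: [-0.4, -0.0, -2.0]
grip_width: 0.0167
gripper_force: 88.0
```

Run:
```python
from h import *
st()
u=np.array([np.cos(np.radians(-17)),np.sin(np.radians(-17))])
n=[*(J-.05*u),.24]; rel(*pour(20,-17,n),flip=False); rel(*pour(0,-17,n),flip=False)
```

```text
{'time_s': np.float64(11.6), 'q': array([ 0.1367,  0.4172,  0.1354,  1.4669, -0.067 ,  1.7822, -1.5903]), 'tcp_pos': array([ 0.4992, -0.1529,  0.3158]), 'eef_rot': array([ 3.1408,  0.521 , -0.2984]), 'ft_force': array([-0.3578, -0.009 , -2.0025]), 'moment': array([-0.1811, -0.5892, -0.0516]), 'grip_width': np.float64(0.0167)}
goal [ 0.4249 -0.1303  0.303 ] xyz [-0.297  0.09  -0.051] rot [-0.048 -0.159  0.   ] deg 29.851281320136604 mm 78.75746957540865
goal [ 0.4124 -0.1265  0.2511] xyz [-0.347  0.106 -0.259] rot [-0.081 -0.265  0.   ] deg 49.85123417301442 mm 111.44819514025959
```

Emit:
play_rows(xyz=[[-0.06,0.02,0.01],[-0.14,0.04,0.01],[-0.22,0.065,0],[-0.297,0.09,-0.04],[-0.32,0.1,-0.1],[-0.335,0.103,-0.16],[-0.345,0.106,-0.22],[-0.347,0.106,-0.259]], rot=[[-0.01,-0.035,0],[-0.023,-0.077,0],[-0.037,-0.12,0],[-0.048,-0.159,0],[-0.058,-0.19,0],[-0.067,-0.22,0],[-0.075,-0.245,0],[-0.081,-0.265,0]])

```text
time_s: 12.4
tcp_pos: [0.4094, -0.1259, 0.25]
eef_rot: [-3.141, -0.35, -0.298]
ft_force: [0.6, 0.2, -1.1]
grip_width: 0.0167
gripper_force: 88.0
```

Run:
```python
from h import *
st()
d=np.array([np.cos(np.radians(27)),np.sin(np.radians(27))])
n=np.array([.489,.1555])+.16*d
rel(*pour(0,27,[*n,.19]),flip=False)
for k in("top","scene"):cv2.imwrite(f"pics/{k}5.png",cv2.cvtColor(env.capture(k),cv2.COLOR_RGB2BGR))
t=cv2.imread("pics/top5.png");s=cv2.imread("pics/scene5.png")
def c(im,x,y,w,h,k): return cv2.resize(im[y:y+h,x:x+w],(w*k,h*k),interpolation=cv2.INTER_CUBIC)
cv2.imwrite("pics/g5.png",np.hstack([c(t,270,110,98,140,4),c(s,150,90,98,140,4)]))
```

```text
{'time_s': np.float64(12.4), 'q': array([ 0.1081, -0.3006,  0.0509,  2.3109,  0.0874,  0.7853, -1.7606]), 'tcp_pos': array([ 0.4094, -0.1259,  0.25  ]), 'eef_rot': array([-3.1407, -0.3505, -0.2983]), 'ft_force': array([ 0.573 ,  0.2108, -1.1418]), 'moment': array([ 0.1845,  0.5537, -0.0032]), 'grip_width': np.float64(0.0167)}
goal [0.4948 0.1585 0.2011] xyz [ 0.342  1.137 -0.195] rot [-0.     0.     0.245] deg 44.071952441624795 mm 300.84279342734794
```

View pics/g5.png

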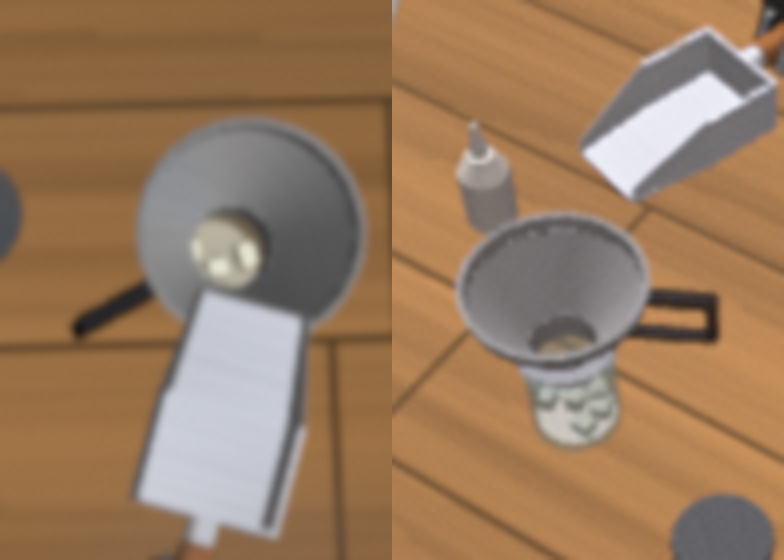

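The scoop is empty, the funnel is clear and the jar holds the blanks. Taking the scoop back to its place.

Emit:
play_rows(xyz=[[0.005,0.03,0],[0.02,0.09,0],[0.05,0.18,0],[0.08,0.3,0],[0.12,0.42,0],[0.16,0.54,-0.01],[0.2,0.66,-0.02],[0.23,0.77,-0.03]], rot=[[0,0,0.004],[0,0,0.015],[0,0,0.035],[0,0,0.06],[0,0,0.085],[0,0,0.115],[0,0,0.14],[0,0,0.165]])

```text
time_s: 13.3
tcp_pos: [0.472, 0.0696, 0.2456]
eef_rot: [-3.14, -0.352, 0.227]
ft_force: [-0.3, -0.2, -0.5]
grip_width: 0.0166
gripper_force: 88.0
```

Run:
```python
from h import *
d=np.array([np.cos(np.radians(27)),np.sin(np.radians(27))])
n=np.array([.489,.1555])+.16*d
rel(*pour(0,27,[*n,.043]),flip=False)
```

```text
goal [0.4948 0.1585 0.0541] xyz [ 0.091  0.355 -0.766] rot [-0.001  0.001  0.078] deg 13.980088026390922 mm 212.25486823281554
```

Emit:
play_rows(xyz=[[0.03,0.1,-0.02],[0.06,0.22,-0.07],[0.08,0.3,-0.16],[0.09,0.345,-0.28],[0.091,0.355,-0.41],[0.091,0.355,-0.54],[0.091,0.355,-0.65],[0.091,0.355,-0.74]], rot=[[0,0,0.02],[0,0,0.045],[0,0,0.065],[0,0,0.075],[0,0.001,0.078],[0,0.001,0.078],[0,0.001,0.078],[0,0.001,0.078]])

```text
time_s: 14.1
tcp_pos: [0.4938, 0.1572, 0.058]
eef_rot: [-3.139, -0.347, 0.467]
ft_force: [-0.6, -0.9, -1.8]
grip_width: 0.0166
gripper_force: 88.0
```

Run:
```python
from h import *
st()
d=np.array([np.cos(np.radians(27)),np.sin(np.radians(27))])
n=np.array([.489,.1555])+.16*d
rel(*pour(0,27,[*n,.0035]),flip=False)
```

```text
{'time_s': np.float64(14.1), 'q': array([-0.2402,  0.2469, -0.1323,  2.2833, -0.0233,  0.269 , -1.4446]), 'tcp_pos': array([0.4938, 0.1572, 0.058 ]), 'eef_rot': array([-3.1385, -0.3466,  0.4672]), 'ft_force': array([-0.5819, -0.8588, -1.8221]), 'moment': array([-0.2545,  0.4737,  0.0199]), 'grip_width': np.float64(0.0166)}
goal [0.4948 0.1585 0.0146] xyz [ 0.004  0.005 -0.173] rot [-0.    -0.001  0.001] deg 0.27762517636889983 mm 43.35044207498577
```

Emit:
play_rows(xyz=[[0.002,0.003,-0.05],[0.004,0.005,-0.1],[0.004,0.005,-0.135],[0.004,0.005,-0.155],[0.004,0.005,-0.165],[0.004,0.005,-0.171],[0.004,0.005,-0.175],[0.004,0.005,-0.175]], rot=[[0,0,0],[0,0,0],[0,0,0],[0,0,0],[0,0,0],[0,0,0],[0,0,0],[0,0,0]])

```text
time_s: 14.9
tcp_pos: [0.494, 0.1561, 0.0157]
eef_rot: [-3.14, -0.347, 0.465]
ft_force: [-0.5, 0.3, -0.5]
grip_width: 0.0166
gripper_force: 88.0
```

Run:
```python
from h import *
st()
```

```text
{'time_s': np.float64(14.9), 'q': array([-0.2598,  0.3424, -0.1113,  2.2944, -0.0044,  0.1613, -1.4596]), 'tcp_pos': array([0.494 , 0.1561, 0.0157]), 'eef_rot': array([-3.1398, -0.3474,  0.4648]), 'ft_force': array([-0.5225,  0.2864, -0.4829]), 'moment': array([-0.3203,  0.493 , -0.0323]), 'grip_width': np.float64(0.0166)}
```

Emit:
play_rows(xyz=[[0,0,-0.003],[0,0,-0.006],[0,0,-0.009],[0,0,-0.009]], rot=[[0,0,0],[0,0,0],[0,0,0],[0,0,0]])

```text
time_s: 15.3
tcp_pos: [0.4939, 0.1561, 0.0134]
eef_rot: [-3.14, -0.347, 0.465]
ft_force: [-0.4, -0.9, 0.4]
grip_width: 0.017
gripper_force: 88.5
```

Emit:
play_rows(xyz=[[0,0,0],[0,0,0],[0,0,0],[0,0,0],[0,0,0],[0,0,0],[0,0,0],[0,0,0]], rot=[[0,0,0],[0,0,0],[0,0,0],[0,0,0],[0,0,0],[0,0,0],[0,0,0],[0,0,0]], hand=1)

```text
time_s: 16.1
tcp_pos: [0.4937, 0.156, 0.0131]
eef_rot: [-3.14, -0.347, 0.465]
ft_force: [0.6, 0.0, -0.2]
grip_width: 0.0855
gripper_force: 0.0
```

Emit:
play_rows(xyz=[[0,0,0.03],[0,0,0.1],[0,0,0.2],[0,0,0.35],[0,0,0.5],[0,0,0.65],[0,0,0.8],[0,0,0.9]], rot=[[0,0,0],[0,0,0],[0,0,0],[0,0,0],[0,0,0],[0,0,0],[0,0,0],[0,0,0]])

```text
time_s: 16.9
tcp_pos: [0.4947, 0.1564, 0.2422]
eef_rot: [-3.141, -0.352, 0.465]
ft_force: [0.6, -0.8, -0.7]
grip_width: 0.0853
gripper_force: 0.0
```

Run:
```python
from h import *
st()
for k in("top","scene"):cv2.imwrite(f"pics/{k}6.png",cv2.cvtColor(env.capture(k),cv2.COLOR_RGB2BGR))
# diffs of funnel area, scoop region vs start
for k,(x,y,w,h) in {"scene":(160,140,90,96)}.items():
    a=cv2.imread(f"pics/{k}0.png")[y:y+h,x:x+w].astype(int);b=cv2.imread(f"pics/{k}6.png")[y:y+h,x:x+w].astype(int)
    D=np.abs(a-b).max(2)>40;print("changed px",D.sum(),np.argwhere(D).min(0)if D.any() else 0,np.argwhere(D).max(0)if D.any() else 0)
h=-62.6
Hn=J+.092*np.array([np.cos(np.radians(117.4)),np.sin(np.radians(117.4))]);print(Hn)
Rt=R.from_euler('z',h,degrees=True)*R.from_euler('x',np.pi)
rel([*Hn,.238],Rt);rel([*Hn,.238],Rt,flip=False);rel([*Hn,.238],Rt*R.from_euler('z',np.pi),flip=False)
```

```text
{'time_s': np.float64(16.9), 'q': array([-0.2093, -0.0677, -0.1479,  2.1424, -0.0722,  0.7174, -1.4181]), 'tcp_pos': array([0.4947, 0.1564, 0.2422]), 'eef_rot': array([-3.1408, -0.3518,  0.4651]), 'ft_force': array([ 0.6169, -0.7711, -0.6624]), 'moment': array([-0.101 ,  0.3043, -0.0094]), 'grip_width': np.float64(0.0853)}
changed px 67 [47 27] [58 44]
[ 0.5647 -0.1043]
goal [ 0.5647 -0.1043  0.238 ] xyz [ 0.271 -1.046 -0.025] rot [ 0.039  0.12  -0.49 ] deg 91.09951626533845 mm 270.22840247778777
goal [ 0.5647 -0.1043  0.238 ] xyz [ 0.271 -1.046 -0.025] rot [ 0.039  0.12  -0.49 ] deg 91.09951626533845 mm 270.22840247778777
goal [ 0.5647 -0.1043  0.238 ] xyz [ 0.271 -1.046 -0.025] rot [-0.12   0.039  0.498] deg 92.52930617430201 mm 270.22840247778777
```

Run:
```python
from h import *
im=cv2.imread("pics/top0.png");hsv=im.max(2).astype(int)
x0,y0,x1,y1=286,170,312,198
m=np.zeros(hsv.shape,np.uint8);m[y0:y1,x0:x1]=(hsv[y0:y1,x0:x1]<75)
ys,xs=np.nonzero(m); P=np.array([cast("top",x,y,.163) for x,y in zip(xs,ys)])
d=np.linalg.norm(P-J,axis=1);k=(d>.072)&(d<.112);P=P[k];d=d[k];print(len(P))
c=P.mean(0);U,S,V=np.linalg.svd(P-c);v=V[0]*np.sign(V[0]@(c-J));print("cent",c,"dir",np.degrees(np.arctan2(v[1],v[0])),"radial",np.degrees(np.arctan2(*(c-J)[::-1])),"rms",S[1]/len(P)**.5, "dist",np.linalg.norm(c-J), "max d",d.max())
print("offset of axis from line mm",1000*np.cross(v,J-c))
```

```text
69
cent [ 0.5649 -0.1043] dir 117.48861560345688 radial 117.26360104423101 rms 0.0028179407237761125 dist 0.09185946151808214 max d 0.11192167455809637
offset of axis from line mm 0.3607536765803665<stdin>:8: DeprecationWarning: Arrays of 2-dimensional vectors are deprecated. Use arrays of 3-dimensional vectors instead. (deprecated in NumPy 2.0)
```

Emit:
play_rows(xyz=[[0.02,-0.05,0.02],[0.05,-0.15,0.04],[0.08,-0.27,0.05],[0.11,-0.4,0.05],[0.14,-0.53,0.05],[0.17,-0.64,0.05],[0.2,-0.74,0.05],[0.22,-0.82,0.04]], rot=[[-0.005,0.002,0.02],[-0.014,0.005,0.06],[-0.024,0.008,0.1],[-0.034,0.011,0.14],[-0.044,0.014,0.185],[-0.055,0.018,0.23],[-0.065,0.021,0.27],[-0.075,0.025,0.31]])

```text
time_s: 17.8
tcp_pos: [0.5485, -0.0513, 0.2474]
eef_rot: [3.076, -0.116, 1.462]
ft_force: [0.6, -0.2, 0.4]
grip_width: 0.0854
gripper_force: 0.0
```

Run:
```python
from h import *
st()
Hn=J+.092*np.array([np.cos(np.radians(117.4)),np.sin(np.radians(117.4))])
Rt=R.from_euler('z',-62.6,degrees=True)*R.from_euler('x',np.pi)
rel([*Hn,.228],Rt)
```

```text
{'time_s': np.float64(17.8), 'q': array([-0.006 ,  0.1438,  0.0996,  1.8747, -0.1477,  1.0602,  0.0479]), 'tcp_pos': array([ 0.5485, -0.0513,  0.2474]), 'eef_rot': array([ 3.0756, -0.1159,  1.4622]), 'ft_force': array([ 0.5665, -0.173 ,  0.3726]), 'moment': array([-0.0933,  0.1143,  0.0099]), 'grip_width': np.float64(0.0854)}
goal [ 0.5647 -0.1043  0.228 ] xyz [ 0.065 -0.212 -0.077] rot [-0.041  0.014  0.188] deg 34.66505585150964 mm 58.71468323196049
```

Handle confirmed: bar centre (0.565,-0.104), direction 117.4°. Moving above it.

Emit:
play_rows(xyz=[[0.01,-0.04,-0.01],[0.025,-0.09,-0.03],[0.04,-0.14,-0.05],[0.055,-0.18,-0.06],[0.063,-0.205,-0.07],[0.065,-0.212,-0.077],[0.065,-0.212,-0.077],[0.065,-0.212,-0.077]], rot=[[-0.008,0.003,0.035],[-0.017,0.006,0.075],[-0.026,0.009,0.115],[-0.034,0.012,0.15],[-0.041,0.014,0.18],[-0.041,0.014,0.188],[-0.041,0.014,0.188],[-0.041,0.014,0.188]])

```text
time_s: 18.6
tcp_pos: [0.5644, -0.1017, 0.2284]
eef_rot: [3.141, -0.002, 2.046]
ft_force: [-0.2, 0.8, 0.2]
grip_width: 0.0856
gripper_force: 0.0
```

Run:
```python
from h import *
st()
Rt=R.from_euler('z',-62.6,degrees=True)*R.from_euler('x',np.pi)
rel([.5648,-.1043,.138],Rt)
```

```text
{'time_s': np.float64(18.6), 'q': array([ 0.0436,  0.242 ,  0.0738,  1.7917, -0.0219,  1.1086,  0.6001]), 'tcp_pos': array([ 0.5644, -0.1017,  0.2284]), 'eef_rot': array([ 3.1405, -0.0016,  2.0459]), 'ft_force': array([-0.2122,  0.7807,  0.1517]), 'moment': array([-0.0224, -0.0156, -0.0189]), 'grip_width': np.float64(0.0856)}
goal [ 0.5648 -0.1043  0.138 ] xyz [ 0.002 -0.01  -0.362] rot [-0.001  0.     0.001] deg 0.20875229384928487 mm 90.4722928545799
```

Emit:
play_rows(xyz=[[0.001,-0.005,-0.06],[0.002,-0.01,-0.14],[0.002,-0.01,-0.21],[0.002,-0.01,-0.28],[0.002,-0.01,-0.33],[0.002,-0.01,-0.355],[0.002,-0.01,-0.362],[0.002,-0.01,-0.362]], rot=[[0,0,0],[0,0,0.001],[0,0,0.001],[0,0,0.001],[0,0,0.001],[0,0,0.001],[0,0,0.001],[0,0,0.001]])

```text
time_s: 19.4
tcp_pos: [0.5657, -0.1044, 0.1385]
eef_rot: [3.14, -0.0, 2.05]
ft_force: [-0.8, 0.4, 0.5]
grip_width: 0.0853
gripper_force: 0.0
```

Run:
```python
from h import *
st()
Rt=R.from_euler('z',-62.6,degrees=True)*R.from_euler('x',np.pi)
rel([.5648,-.1043,.138],Rt)
```

```text
{'time_s': np.float64(19.4), 'q': array([ 0.0527,  0.3437,  0.0696,  1.8655, -0.031 ,  0.932 ,  0.6163]), 'tcp_pos': array([ 0.5657, -0.1044,  0.1385]), 'eef_rot': array([ 3.1396, -0.0004,  2.0503]), 'ft_force': array([-0.795 ,  0.3561,  0.5383]), 'moment': array([-0.0348,  0.0168,  0.0064]), 'grip_width': np.float64(0.0853)}
goal [ 0.5648 -0.1043  0.138 ] xyz [-0.004  0.001 -0.002] rot [-0.  0. -0.] deg 0.13593706530141333 mm 1.0389684147659188
```

Emit:
play_rows(xyz=[[-0.002,0,0],[-0.002,0,0],[-0.002,0,0],[-0.002,0,0],[-0.002,0,0],[-0.002,0,0],[-0.002,0,0],[-0.002,0,0]], rot=[[0,0,0],[0,0,0],[0,0,0],[0,0,0],[0,0,0],[0,0,0],[0,0,0],[0,0,0]], hand=0, grip_force=25)

```text
time_s: 20.2
tcp_pos: [0.5651, -0.1044, 0.1385]
eef_rot: [3.14, -0.001, 2.05]
ft_force: [-0.1, 0.2, 1.8]
grip_width: 0.0113
gripper_force: 29.3
```

Emit:
play_rows(xyz=[[0,0,0],[0,0,0],[0,0,0],[0,0,0]], rot=[[0,0,0],[0,0,0],[0,0,0],[0,0,0]], hand=0, grip_force=100)

```text
time_s: 20.6
tcp_pos: [0.5651, -0.1043, 0.1385]
eef_rot: [3.14, -0.001, 2.05]
ft_force: [-0.1, -0.0, 2.8]
grip_width: 0.0103
gripper_force: 97.6
```

Run:
```python
from h import *
st()
cv2.imwrite("pics/scene7.png",cv2.cvtColor(env.capture("scene"),cv2.COLOR_RGB2BGR))
a=cv2.imread("pics/scene6.png")[140:236,160:250].astype(int);b=cv2.imread("pics/scene7.png")[140:236,160:250].astype(int)
D=np.abs(a-b).max(2)>40;print("changed",D.sum(),D[:,:48].sum())
```

```text
{'time_s': np.float64(20.6), 'q': array([ 0.0528,  0.3427,  0.0695,  1.8669, -0.031 ,  0.9318,  0.6164]), 'tcp_pos': array([ 0.5651, -0.1043,  0.1385]), 'eef_rot': array([ 3.1397, -0.0007,  2.0505]), 'ft_force': array([-0.1213, -0.0094,  2.7836]), 'moment': array([ 0.0118,  0.0529, -0.0186]), 'grip_width': np.float64(0.0103)}
changed 421 2
```

Emit:
play_rows(xyz=[[0,0,0.01],[0,0,0.025],[0,0,0.045],[0,0,0.07],[0,0,0.095],[0,0,0.12],[0,0,0.15],[0,0,0.18]], rot=[[0,0,0],[0,0,0],[0,0,0],[0,0,0],[0,0,0],[0,0,0],[0,0,0],[0,0,0]])

```text
time_s: 21.45
tcp_pos: [0.565, -0.1044, 0.1841]
eef_rot: [3.14, -0.0, 2.05]
ft_force: [0.2, 0.8, -1.2]
grip_width: 0.01
gripper_force: 97.5
```

Emit:
play_rows(xyz=[[0,0,0.04],[0,0,0.09],[0,0,0.14],[0,0,0.19],[0,0,0.24],[0,0,0.28],[0,0,0.3],[0,0,0.31]], rot=[[0,0,0],[0,0,0],[0,0,0],[0,0,0],[0,0,0],[0,0,0],[0,0,0],[0,0,0]])

```text
time_s: 22.25
tcp_pos: [0.5652, -0.1044, 0.2616]
eef_rot: [3.139, -0.0, 2.05]
ft_force: [0.4, 0.2, -1.7]
grip_width: 0.0101
gripper_force: 97.5
```

Emit:
play_rows(xyz=[[0,0,0],[0,0,0],[0,0,0],[0,0,0],[0,0,0],[0,0,0]], rot=[[0,0,0],[0,0,0],[0,0,0],[0,0,0],[0,0,0],[0,0,0]])

```text
time_s: 22.85
tcp_pos: [0.5649, -0.1044, 0.2606]
eef_rot: [3.14, -0.001, 2.05]
ft_force: [0.9, 0.7, -0.5]
grip_width: 0.0098
gripper_force: 97.5
```

Run:
```python
from h import *
st()
for k in("top","scene"):cv2.imwrite(f"pics/{k}8.png",cv2.cvtColor(env.capture(k),cv2.COLOR_RGB2BGR))
t=cv2.imread("pics/top8.png");s=cv2.imread("pics/scene8.png")
def c(im,x,y,w,h,k): return cv2.resize(im[y:y+h,x:x+w],(w*k,h*k),interpolation=cv2.INTER_CUBIC)
cv2.imwrite("pics/g8.png",np.hstack([c(t,160,120,215,140,2)[:,:390],c(s,140,80,205,140,2)]))
```

```text
{'time_s': np.float64(22.85), 'q': array([ 0.045 ,  0.2153,  0.0767,  1.7548, -0.0194,  1.1716,  0.607 ]), 'tcp_pos': array([ 0.5649, -0.1044,  0.2606]), 'eef_rot': array([ 3.1403, -0.0009,  2.0504]), 'ft_force': array([ 0.8711,  0.7098, -0.4718]), 'moment': array([ 0.1264,  0.0234, -0.0143]), 'grip_width': np.float64(0.0098)}
```

View pics/g8.png

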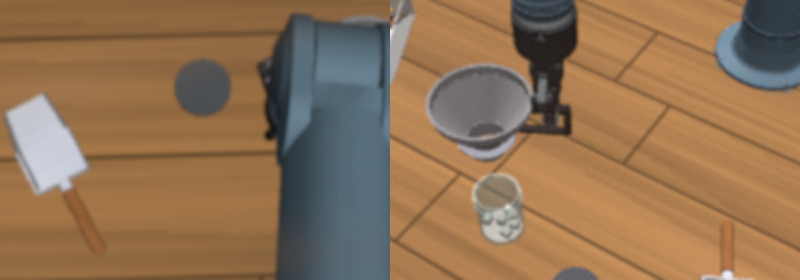

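The jar is standing with the blanks at crop (500,215), the funnel is held above it, and the scoop lies flat in its place. Checking level and clearance numerically.

Run:
```python
from h import *
im=cv2.imread("pics/scene8.png");x0,y0,x1,y1=150,108,208,156
hsv=cv2.cvtColor(im,cv2.COLOR_BGR2HSV);m=np.zeros(im.shape[:2],np.uint8);m[y0:y1,x0:x1]=(hsv[y0:y1,x0:x1,1]<60)*255
C=max(cv2.findContours(m,cv2.RETR_EXTERNAL,cv2.CHAIN_APPROX_NONE)[0],key=cv2.contourArea)[:,0].astype(float)
print(C.min(0),C.max(0))
# upper (far) half of the rim: y below the widest row, unoccluded
P0=C[(C[:,1]<136)&(C[:,0]<200)]
from scipy.optimize import least_squares
o,_=ray("scene",0,0);D=np.array([ray("scene",*p)[1] for p in P0])
ax=np.array([np.cos(np.radians(-62.6)),np.sin(np.radians(-62.6)),0]);piv=np.array([.5648,-.1043,.279])
def res(a):   # rim disc hanging on the grip: pitch a[0] about grip, roll a[1]
    y=np.cross([0,0,1],ax);Q=R.from_rotvec(a[0]*y)*R.from_rotvec(a[1]*ax)
    c=piv+Q.apply(.092*ax+[0,0,.009]);n=Q.apply([0,0,1.]);t=((c-o)@n)/(D@n)
    return np.linalg.norm(o+D*t[:,None]-c,axis=1)-.0675
r=least_squares(res,[0,0],loss='soft_l1',f_scale=.002);print("pitch,roll deg",np.degrees(r.x),"rms mm",1000*np.sqrt(np.mean(r.fun**2)),len(P0), "rms level",1000*np.sqrt(np.mean(res([0,0])**2)))
```

```text
[158. 112.] [207. 155.]
pitch,roll deg [-0.5615  0.7131] rms mm 0.9367214973126918 51 rms level 1.0735513492621032
```

```bash
python3 -c "
from workcell import env
print(env.sign_off())"
```

```text
the job is handed in; nothing more can be done
None
```

The job is handed in: the blanks are in the jar with scoop and funnel empty, the scoop lies flat at its starting place, and the funnel is held level to within about 1°, about 10 cm above the jar's mouth.

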